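# Lay a tall carton down into its storage lane

### The arm

A 6-joint arm with a two-finger parallel gripper is mounted at the origin on the work surface. World frame = base frame: x ahead of the robot, y to its left, z up, the work surface at z = 0. Lengths are in m, angles in rad, forces in N, time in s.
With the tool pointing down it reaches from about 0.3 to 0.775 m from the base axis. Payload 14.6 kg.
Tool frame: the origin (TCP) lies where the fingers leave the gripper's body, on its centre line; the fingertips stand 97 mm ahead of it and the grasp point (between the pads) lies 78 mm ahead of it (ctrl.finger_overhang is the distance from the TCP to the fingertips, in m); z points along the fingers, y is the direction in which the jaws open and shut (so a half turn about z gives the same grasp; the last joint's range is limited). The gripper opens to 94 mm and grips with 3 to 60 N. Pads are 16 mm wide; open, the fingers measure 119 mm over their backs; the gripper's body (75 mm by 177 mm) begins 78 mm behind the grasp point.
Start: joints at [-1.361, 0.3, 1.521, -0, 1.321, -0.067], TCP at [0.15, -0.529, 0.303] pointing down, gripper open.
Joint ranges: [-3.03, 3.03], [-0.79, 2.21], [0.23, 2.52], [-1.04, 4.18], [0, 3.07], [-2.55, 2.55]. Speed limits (rad/s): [2.22, 2.22, 2.57, 3.14, 3.14, 3.14].

### API

Orientations are given as [roll, pitch, yaw] about the fixed x, y, z axes, in that order (R = Rz(yaw) Ry(pitch) Rx(roll)).
In Python, from station import ctrl, imaging, hand_in gives the robot as it stands.
- The arm moves only by the shell command python3 -m pendant 'ROWS' [FORCE]. ROWS is JSON, a list of rows, each a list of 7 numbers: the shift along the tool's x, y, z normalised to -1 to 1, where 1 is 120 mm, then the turn, a rotation vector about the tool's x, y, z normalised to -1 to 1, where 1 is 30 degrees, then the closure, from -1 (fully open) to 1 (shut). A call has 1 to 10 rows; each row shifts and turns the commanded pose from where the row before left it, along the tool's axes as they then stand; what a row does not reach is not made up. A row lasts 1/12 s, in which the tool goes at most 41.7 mm and 7.16 degrees, less where a joint would pass 70% of its speed; a pose out of reach is approached as far as the arm can. A call with a number of a shift or a turn outside -1 to 1 is refused whole. A call with a gripper value outside its range is refused whole. The fingers move at their own pace and stop on an object; FORCE is the grip in N (left out, the last holds). Time passes only in rows, so rows that do not move let the fingers close. It gives the time, the measured TCP pose, the force and the opening at its end, in the units of the state.
- ctrl.get_obs(): the state, without advancing time (a new reading comes with each control period).
- imaging.camera(name): name is "side" or "top" or "wrist"; returns a dict with "image" (384x512x3 uint8, red, green, blue), "mtx" (3x3 intrinsics, pixels), "rvec" (rotation vector, rad) and "tvec" (3), from world to camera coordinates, as OpenCV has them. Camera axes: x right, y down, z forward; pixel columns grow to the right and rows downward; lengths in m; the calibration is good to about 2 mm. A picture is of the moment at which its call begins. There is no depth.
- hand_in(): hands the job in, once; it reports no verdict.
The state is a dict: "time_s": time; "qpos": joint angles; "joint_vel": joint speeds; "tau": joint torques, N m; "ee_pos": TCP position; "eef_rot": TCP orientation; "force": force on the tool from outside, world axes, zero at the start; "moment": the same for the moment, N m; "grip_width": finger opening in m.
Only numpy, scipy, OpenCV 4.12 (cv2) and the standard library are available. Lean on these libraries where they do the work, as an engineer would, in place of code of your own. Each camera call takes 0.05 s, during which the arm holds its last target.

### The job

Slide the tall carton, kept upright, until its base butts squarely against the front edge of the low wooden lane, then push its top so that it tips over that edge and lies on its side on the lane's deck. Then push it gently along the lane up to the end plate, without ramming it, so that the spring catch in the deck pops up behind it. Leave the other things on the bench where they are.

Things in the scene. Friction and masses are not known exactly. Their poses are not given: they have to be found in the camera images.
- carton_centre (a point): Centre of the tall cardboard carton, the tallest on the bench: 90 mm along its x, 115 mm along y, 210 mm tall along z; 0.35-0.7 kg, too wide to grasp. Its +x face looks toward the lane and must end underneath. It stands 25-65 mm short of the lane, within 8 mm of its centre line. Pushed below 35 mm height it slides upright; higher it may tip. Lying on the deck, its top is 104 mm above the bench.
- carton_rear (a point): Point on the carton's -x face (away from the lane), on its middle, 175 mm above its underside: a good place to push it over. Once its base butts the lane, it passes its balance at about 25 degrees of lean and falls onto the deck by itself, its underside then standing upright 20 to 50 mm short of the lane's front edge, facing out of the lane.
- lane: Low storage lane fixed on the bench: wooden deck 270 mm long, 175 mm wide, top 14 mm above the bench. Origin on the bench under the middle of the front edge; x runs into the lane (the way the carton goes), z up. The front edge is a plain 14 mm step, the stop for tipping. Steel side guides 30 mm high, 150 mm apart inside, from x = 65 to 265 mm; end plate 75 mm high, its face at x = 264 mm.
- catch (a joint): Spring catch on the lane's centre line: steel paddle 34 mm wide, hinged at lane x = 14 mm, toothed free end at x = 47 mm. 0 rad: up, tooth 9 mm above the deck; 0.28: pressed flush (about 1 N). The lying carton holds it down; it springs up when the carton's trailing end has passed x = 47 mm. With the carton fully home its trailing end is at x = 54 mm. Sliding it takes under 8 N.
- small_box: bystander: closed cardboard box 120 x 80 x 55 mm beside the lane; origin at the centre of its underside
- spray_can: bystander: plain metal can 64 mm across, 170 mm tall; origin at the centre of its underside
- tape_roll: bystander: roll ring lying flat, 100 mm across, 48 mm high; origin at the centre of its underside
- jar: bystander: glass jar 60 mm across, 70 mm tall; origin at the centre of its underside
- white_box: bystander: white box 90 x 140 x 45 mm beyond the end plate; origin at the centre of its underside
- screwdriver: bystander: screwdriver lying beside the lane, about 200 mm long along its x; origin on it, at the bench
- pen_cup: bystander: black cup 72 mm across, 95 mm tall; origin at the centre of its underside

How it is judged:
By the outcome, as a careful person would: the job done as asked, in the order asked, and still so for the second after the job is handed in, with the robot touching nothing.
It also fails if it takes over 58 s, if anything falls off the work surface, if the arm or the gripper's body presses on something with over 40 N, if the wrist force passes 120 N, or if a joint passes its speed limit or range.

## Working session

There is one attempt and no reset: what is moved stays moved. The work goes in short steps, Python scripts to look and compute and a shell command to move; the robot and the scene stay as the last step left them, time stands still between calls to the robot, and variables do not carry over. Pictures are saved under pics/ and viewed, and the job is handed in when it is done.

```bash
ls; mkdir -p pics; python3 - <<'E'
from station import ctrl, imaging
import cv2
print(ctrl.get_obs(), ctrl.finger_overhang)
for n in ("side","top","wrist"):
    c=imaging.camera(n); cv2.imwrite(f"pics/{n}0.png",c["image"][:,:,::-1]); print(n,c["mtx"].tolist(),c["rvec"],c["tvec"])
E
```

```text
pics
{'time_s': 0.0, 'qpos': array([-1.36061193e+00,  3.00455188e-01,  1.52160148e+00,  5.05698392e-05,
        1.32067018e+00, -6.66066145e-02]), 'joint_vel': array([ 4.15055729e-04,  1.19450711e-03, -4.23269665e-04,  1.04798165e-03,
       -2.66136768e-03,  9.62845539e-05]), 'tau': array([ 4.66205471e-03, -5.31802726e+01, -3.52735984e+01,  7.09742121e-02,
        2.45187536e-02, -1.03048460e-04]), 'ee_pos': array([ 0.15026852, -0.52891515,  0.30208636]), 'eef_rot': array([-3.14046423e+00, -1.24362387e-04,  2.76778395e-01]), 'force': array([-0.39037609, -0.23275287, -0.01705438]), 'moment': array([ 0.02174722, -0.01693128, -0.0397967 ]), 'grip_width': 0.09398006100948467} 0.0972
side [[497.049740830761, 0.0, 255.18519677526047], [0.0, 497.049740830761, 187.44045680776333], [0.0, 0.0, 1.0]] [ 2.30523889 -0.08813004  0.03802876] [-0.54314423  0.09416114  1.56471037]
top [[394.62063249869595, 0.0, 262.31181841171986], [0.0, 394.62063249869595, 189.5581543266215], [0.0, 0.0, 1.0]] [ 2.13546533 -2.10904939  0.1870019 ] [-0.0452167   0.57956396  1.08403713]
wrist [[269.51536723674735, 0.0, 251.35328246705313], [0.0, 269.51536723674735, 183.75437863074993], [0.0, 0.0, 1.0]] [-2.3538504   1.77804914  0.20751419] [-0.54991579 -0.02386784  0.38885039]
```

View pics/side0.png

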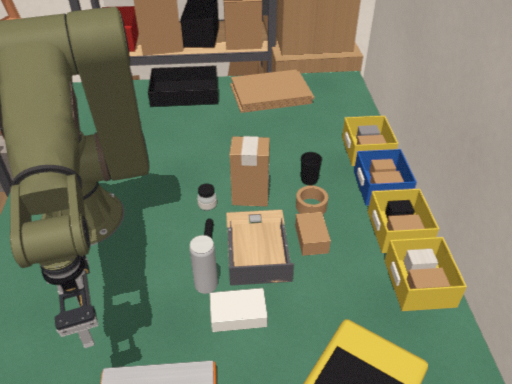

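View pics/top0.png

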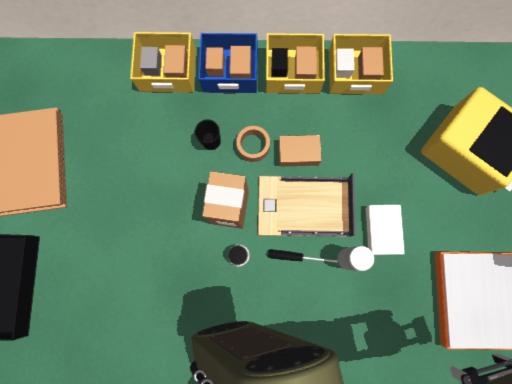

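View pics/wrist0.png

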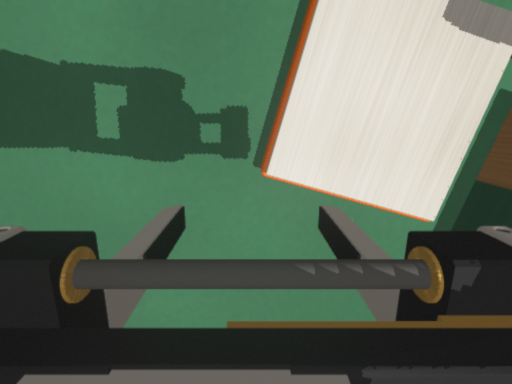

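The side view shows the robot on the left, the carton at about (250,170) and the lane at (258,245). The top view has the carton's top at (225,196), the lane's front edge at column 259 and the end plate near column 352. Next I'll measure these properly.

```bash
cat > h.py <<'E'
import numpy as np, cv2
from station import ctrl, imaging
def cam(n,save=None):
    c=imaging.camera(n)
    if save: cv2.imwrite(save,c["image"][:,:,::-1])
    return c
def ray(c,uv,z):
    R=cv2.Rodrigues(np.array(c["rvec"]))[0]; t=np.array(c["tvec"]).ravel()
    p=np.linalg.inv(c["mtx"])@np.array([uv[0],uv[1],1.0]); d=R.T@p; o=-R.T@t
    return o+d*(z-o[2])/d[2]
def proj(c,P):
    return cv2.projectPoints(np.array(P,float).reshape(-1,3),np.array(c["rvec"]),np.array(c["tvec"]),np.array(c["mtx"]),None)[0].reshape(-1,2)
E
python3 - <<'E'
from h import *
c=cam("top"); im=c["image"][:,:,::-1]
cr=im[160:280,190:380]; cv2.imwrite("pics/top_z.png",cv2.resize(cr,None,fx=4,fy=4,interpolation=cv2.INTER_CUBIC))
c2=cam("side"); im2=c2["image"][:,:,::-1]
cv2.imwrite("pics/side_z.png",cv2.resize(im2[120:300,180:340],None,fx=3.3,fy=3.3,interpolation=cv2.INTER_CUBIC))
for n,uv,z in [("laneFL",(259,177),.014),("laneFR",(259,235),.014),("endL",(352,177),.014),("endR",(352,235),.014)]:
    print(n,ray(c,uv,z))
E
```

```text
laneFL [ 0.62549481 -0.02723682  0.014     ]
laneFR [ 0.45225753 -0.02975402  0.014     ]
endL [ 0.6287494  -0.30581997  0.014     ]
endR [ 0.45567117 -0.30092415  0.014     ]
```

View pics/top_z.png

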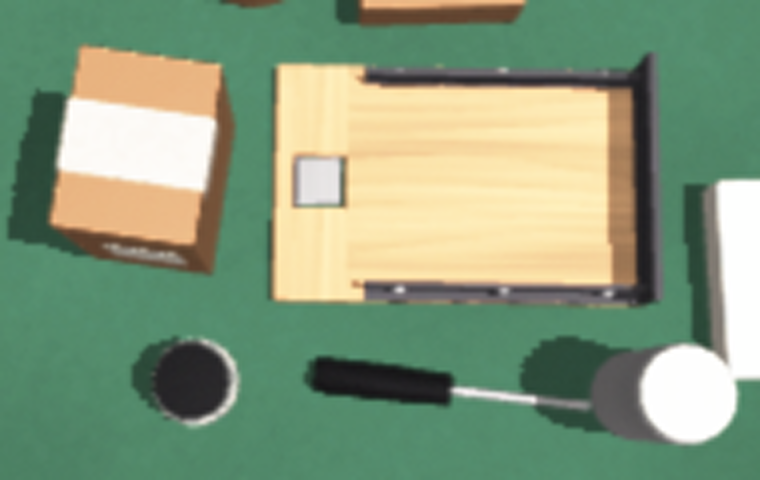

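View pics/side_z.png

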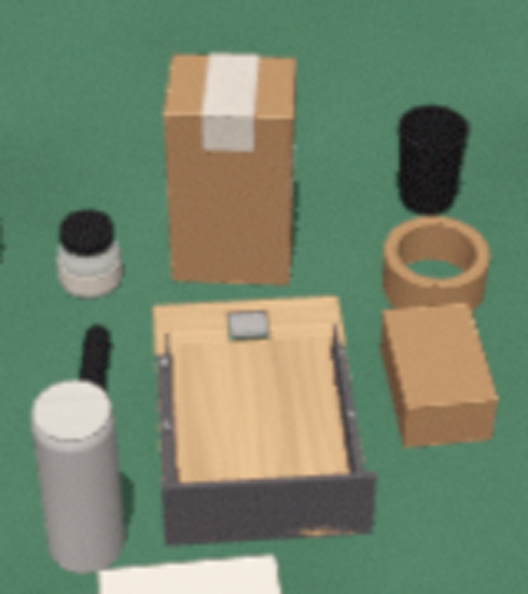

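```bash
python3 - <<'E'
from h import *
c=cam("top"); im=c["image"]; hsv=cv2.cvtColor(im,cv2.COLOR_RGB2HSV)
print("deck",hsv[205,300],hsv[205,262],"carton",hsv[180,220],hsv[220,220],hsv[200,247-5],"white",hsv[196,222])
# zoom->pixel: u=190+(X+.5)/4-.5
f=lambda X,Y:(190+(X+.5)/4-.5,160+(Y+.5)/4-.5)
T=[ray(c,f(*p),.21)[:2] for p in [(81,47),(221,66),(50,226),(196,246)]]
print("cartontop corners",np.round(T,4).tolist(), "centre",np.mean(T,0))
T=np.array(T);print("sizes",[np.linalg.norm(T[a]-T[b]) for a,b in ((0,1),(2,3),(0,2),(1,3))])
for a,b in ((0,1),(2,3),(0,2),(1,3)): print(np.degrees(np.arctan2(*(T[b]-T[a])[::-1])))
print("bottom corner +x,-right", ray(c,f(212,273),0))
L=[ray(c,f(*p),.014)[:2] for p in [(276,65),(273,299)]]
print("lane front",np.round(L,4).tolist())
print("plate top", [ray(c,f(*p),.075)[:2].round(4).tolist() for p in [(641,60),(641,300),(637,60),(658,60)]])
print("guides",[ray(c,f(*p),.03)[:2].round(4).tolist() for p in [(366,78),(632,78),(366,293),(632,298)]])
print("catch",[ray(c,f(*p),.02)[:2].round(4).tolist() for p in [(294,181),(346,181),(320,156),(320,206)]])
for n,p,z in [("jar",(197,381),.07),("can",(688,394),.17),("sd",(318,376),.015),("sdtip",(590,405),.01),("smallbox near corner",(360,10),.055)]: print(n,ray(c,f(*p),z).round(4))
s=cam("side")
g=lambda X,Y:(180+(X+.5)/3.3-.5,120+(Y+.5)/3.3-.5)
S=[("c bottom front",(170,281),0),("c bf R",(290,283),0),("top frontL",(166,113),.21),("top frontR",(296,116),.21),("top back L",(173,56),.21),("top back R",(296,60),.21),("lane front L",(153,305),.014),("lane front R",(339,298),.014)]
for n,p,z in S: print(n,ray(s,g(*p),z).round(4))
E
```

```text
deck [ 21  83 251] [ 19  87 248] carton [ 15 114 233] [ 13 125  96] [ 15  34 195] white [ 17   7 252]
cartontop corners [[0.5957, 0.0924], [0.5846, 0.0046], [0.4831, 0.1072], [0.472, 0.0175]] centre [0.53385883 0.05540943]
sizes [np.float64(0.08848878709428601), np.float64(0.09039091132932953), np.float64(0.11354877638872539), np.float64(0.1133444163627384)]
-97.22646945538388
-97.09247258244096
172.50519569095664
173.46613154799977
bottom corner +x,-right [0.47364116 0.01932952 0.        ]
lane front [[0.6289, -0.0261], [0.454, -0.0264]]
plate top [[0.6221, -0.2864], [0.4523, -0.2817], [0.6221, -0.2835], [0.6223, -0.2984]]
guides [[0.6163, -0.093], [0.6186, -0.2892], [0.4581, -0.0937], [0.4569, -0.2849]]
catch [[0.5403, -0.0407], [0.5408, -0.079], [0.5592, -0.0597], [0.522, -0.06]]
jar [0.3932 0.024  0.07  ]
can [ 0.3874 -0.2891  0.17  ]
sd [ 0.3989 -0.0598  0.015 ]
sdtip [ 0.3809 -0.2567  0.01  ]
smallbox near corner [ 0.6616 -0.0874  0.055 ]
c bottom front [0.4685 0.0208 0.    ]
c bf R [0.5854 0.0089 0.    ]
top frontL [0.4718 0.0194 0.21  ]
top frontR [0.5871 0.0062 0.21  ]
top back L [0.4816 0.1044 0.21  ]
top back R [0.5952 0.0893 0.21  ]
lane front L [ 0.4509 -0.0252  0.014 ]
lane front R [ 0.6286 -0.0294  0.014 ]
```

```bash
cat >> h.py <<'E'
from scipy.spatial.transform import Rotation as Ro
def plan(tp, tilt, yawoff=0.0):
    """delta in normalised tool units from the measured pose to fingertip target; tool y along world x, tilted"""
    o=ctrl.get_obs(); R=Ro.from_euler('xyz',o["eef_rot"]).as_matrix()
    Rt=Ro.from_euler('z',yawoff).as_matrix()@Ro.from_euler('xyz',[np.pi,0,np.pi/2]).as_matrix()@Ro.from_euler('y',-tilt).as_matrix()
    tcp=np.array(tp)-Rt[:,2]*ctrl.finger_overhang
    d=tcp-o["ee_pos"]
    print("t",round(o["time_s"],2),"tcp",o["ee_pos"].round(4),"tip",(o["ee_pos"]+R[:,2]*ctrl.finger_overhang).round(4),"F",np.round(o["force"],1),"w",round(o["grip_width"],4))
    print("world d",d.round(4),"| units in current tool",(R.T@d/.12).round(3),"| in target tool",(Rt.T@d/.12).round(3),"| turn",(np.degrees(Ro.from_matrix(R.T@Rt).as_rotvec())/30).round(3), "q",np.round(o["qpos"],2))
E
python3 - <<'E'
from h import *
c=cam("top"); hsv=cv2.cvtColor(c["image"],cv2.COLOR_RGB2GRAY).astype(float); hh=cv2.cvtColor(c["image"],cv2.COLOR_RGB2HSV)
R=c["image"][:,:,0].astype(float)  # red: green bench low, wood high
pts=[]
for v in range(180,233):
    row=R[v,252:270]; th=(row[:4].min()+row[-4:].max())/2
    i=np.argmax(row>th); pts.append(ray(c,(252+i-1+(th-row[i-1])/(row[i]-row[i-1]),v),.014)[:2])
pts=np.array(pts); k=np.polyfit(pts[:,0],pts[:,1],1); print("front edge top: slope deg",np.degrees(np.arctan(k[0])),"y at .541",np.polyval(k,.541), np.std(pts[:,1]-np.polyval(k,pts[:,0])))
s=cam("side"); R=s["image"][:,:,0].astype(float); pts=[]
for u in range(230,280):
    col=R[200:224,u]; th=140; i=np.argmax(col>150); th=(col[:3].min()+col.max())/2; i=np.argmax(col>th)
    if i<2: continue
    pts.append(ray(s,(u,200+i-1+(th-col[i-1])/(col[i]-col[i-1])),.014)[:2])
pts=np.array(pts); print(len(pts)); k=np.polyfit(pts[:,0],pts[:,1],1); print("side: slope",np.degrees(np.arctan(k[0])),"y",np.polyval(k,.541),np.std(pts[:,1]-np.polyval(k,pts[:,0])))
# deck left/right edges in front strip at top view, columns 262..278
R=c["image"][:,:,0].astype(float)
for nm,v0,v1,rev in (("L",168,182,0),("R",228,244,1)):
    P=[]
    for u in range(262,279):
        col=R[v0:v1,u]; th=(col.min()+col.max())/2
        idx=[i for i in range(1,len(col)) if (col[i-1]-th)*(col[i]-th)<0]
        i=idx[0]; P.append(ray(c,(u,v0+i-1+(th-col[i-1])/(col[i]-col[i-1])),.014)[:2])
    P=np.array(P); print(nm,P.mean(0),np.degrees(np.polyfit(P[:,1],P[:,0],1)[0]))
plan([.535,.15,.2],np.radians(30))
E
```

```text
front edge top: slope deg -0.21433360138508178 y at .541 -0.026168176336620035 0.0003441491750236481
50
side: slope 0.7344090554270205 y -0.02676134180885613 0.0007987737236011963
L [ 0.63026735 -0.0601867 ] 0.299598832291578
R [ 0.45296617 -0.06186363] 0.13122372953636333
t 0.45 tcp [ 0.1503 -0.529   0.3026] tip [ 0.1503 -0.529   0.2054] F [0.3 0.  0.3] w 0.0941
world d [ 0.3847  0.7276 -0.0184] | units in current tool [ 4.741 -4.957  0.154] | in target tool [ 5.328  3.206 -2.899] | turn [-0.646 -0.855 -2.411] q [-1.36  0.3   1.52  0.    1.32 -0.07]
```

```bash
python3 -m pendant '[[0,0,-0.3,0,0,-0.23,-0.5],[0,0,-0.3,0,0,-0.23,-0.5],[0,0,-0.3,0,0,-0.23,-0.5],[0,0,0,0,0,-0.23,-0.5],[0,0,0,0,0,-0.23,-0.5],[0,0,0,0,0,-0.23,-0.5],[0,0,0,0,0,-0.23,-0.5],[0,0,0,0,0,-0.23,-0.5],[0,0,0,0,0,-0.23,-0.5],[0,0,0,0,0,-0.23,-0.5]]' 10
python3 -c "
from h import *
plan([.535,.19,.3],0)"
```

```text
time_s: 1.28
ee_pos: [0.1503, -0.529, 0.4106]
eef_rot: [-3.142, -0.0, 1.487]
force: [0.0, -0.7, -0.7]
grip_width: 0.0707
t 1.28 tcp [ 0.1503 -0.529   0.4106] tip [ 0.1503 -0.529   0.3134] F [ 0.  -0.7 -0.7] w 0.0707
world d [ 0.3847  0.719  -0.0134] | units in current tool [6.239 2.693 0.112] | in target tool [5.992 3.206 0.112] | turn [ 0.   -0.   -0.16] q [-1.36  0.24  1.35  0.    1.55 -1.28]
```

```bash
python3 -m pendant '[[0,0,0,0,0,-0.16,-0.5],[0.29,0.155,0,0,0,0,-0.5],[0.29,0.155,0,0,0,0,-0.5],[0.29,0.155,0,0,0,0,-0.5],[0.29,0.155,0,0,0,0,-0.5],[0.29,0.155,0,0,0,0,-0.5],[0.29,0.155,0,0,0,0,-0.5],[0.29,0.155,0,0,0,0,-0.5],[0.29,0.155,0,0,0,0,-0.5],[0.29,0.155,0,0,0,0,-0.5]]'
python3 -c "
from h import *
plan([.535,.19,.3],0)"
```

```text
time_s: 2.12
ee_pos: [0.3198, -0.215, 0.4109]
eef_rot: [3.141, 0.0, 1.564]
force: [0.6, -0.0, 0.3]
grip_width: 0.0704
t 2.12 tcp [ 0.3198 -0.215   0.4109] tip [ 0.3199 -0.2151  0.3137] F [ 0.6 -0.   0.3] w 0.0704
world d [ 0.2152  0.405  -0.0137] | units in current tool [3.387 1.772 0.114] | in target tool [3.375 1.793 0.114] | turn [ 0.001  0.001 -0.012] q [-0.69 -0.15  1.75 -0.    1.54 -0.68]
```

```bash
python3 -m pendant '[[0.29,0.155,0,0,0,0,-0.5],[0.29,0.155,0,0,0,0,-0.5],[0.29,0.155,0,0,0,0,-0.5],[0.29,0.155,0,0,0,0,-0.5],[0.29,0.155,0,0,0,0,-0.5],[0.29,0.155,0,0,0,0,-0.5],[0.29,0.155,0,0,0,0,-0.5],[0.29,0.155,0,0,0,0,-0.5],[0.29,0.155,0,0,0,0,-0.5],[0.29,0.155,0,0,0,0,-0.5]]'
python3 -m pendant '[[0.29,0.155,0,0,-0.2,0,-0.5],[0.29,0.155,0,0,-0.2,0,-0.5],[0,0,0,0,-0.2,0,-0.5],[0,0,0,0,-0.2,0,-0.5],[0,0,0,0,-0.2,0,-0.5]]'
python3 -c "
from h import *
plan([.535,.15,.015],np.pi/6)"
```

```text
time_s: 2.95
ee_pos: [0.5081, 0.1322, 0.4107]
eef_rot: [3.141, -0.0, 1.565]
force: [1.2, -1.2, 0.5]
grip_width: 0.0707
time_s: 3.37
ee_pos: [0.5454, 0.2001, 0.4067]
eef_rot: [3.141, 0.529, 1.566]
force: [0.4, -0.8, 0.3]
grip_width: 0.0706
t 3.37 tcp [0.5454 0.2001 0.4067] tip [0.5452 0.1511 0.3228] F [ 0.4 -0.8  0.3] w 0.0706
world d [-0.0104 -0.0015 -0.3076] | units in current tool [ 1.282 -0.087  2.22 ] | in target tool [ 1.27  -0.087  2.226] | turn [-0.005  0.01  -0.008] q [ 0.43  0.41  1.19 -0.49  1.76  0.39]
```

```bash
python3 -m pendant '[[0.141,-0.01,0.247,0,0,0,-0.5],[0.141,-0.01,0.247,0,0,0,-0.5],[0.141,-0.01,0.247,0,0,0,-0.5],[0.141,-0.01,0.247,0,0,0,-0.5],[0.141,-0.01,0.247,0,0,0,-0.5],[0.141,-0.01,0.247,0,0,0,-0.5],[0.141,-0.01,0.247,0,0,0,-0.5],[0.141,-0.01,0.247,0,0,0,-0.5],[0.14,-0.007,0.24,0,0,0,-0.5],[0,0,0,0,0,0,-0.5]]'
python3 -c "
from h import *
plan([.535,.115,.015],np.pi/6)
c=cam('top','pics/t1.png');cam('side','pics/s1.png')"
```

```text
time_s: 4.2
ee_pos: [0.5325, 0.1971, 0.0948]
eef_rot: [-3.132, 0.527, 1.57]
force: [-0.4, -0.5, -1.0]
grip_width: 0.0702
t 4.2 tcp [0.5325 0.1971 0.0948] tip [0.5314 0.1482 0.0107] F [-0.4 -0.5 -1. ] w 0.0702
world d [ 0.0025 -0.0335  0.0044] | units in current tool [-0.26   0.023  0.108] | in target tool [-0.26   0.021  0.108] | turn [-0.02   0.007 -0.002] q [ 0.43  0.7   1.52 -0.5   1.22  0.68]
```

View pics/s1.png

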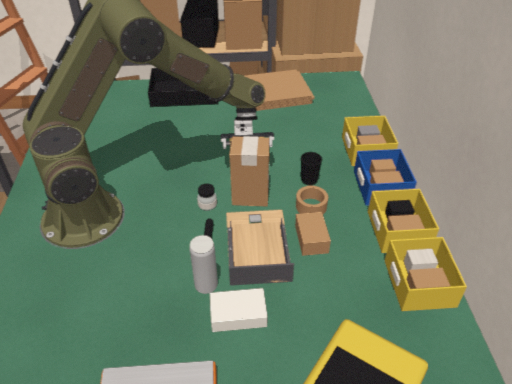

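View pics/t1.png

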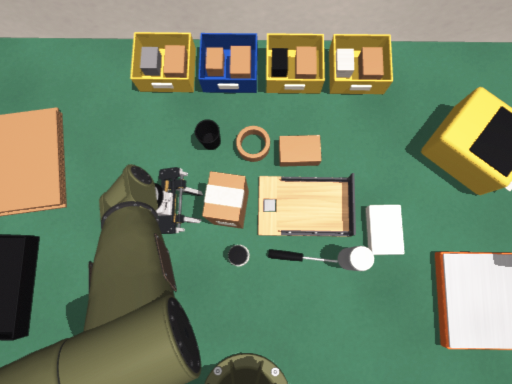

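```bash
python3 -m pendant '[[-0.087,0.007,0.036,0,0,0,-0.5],[-0.087,0.007,0.036,0,0,0,-0.5],[-0.087,0.007,0.036,0,0,0,-0.5],[-0.029,0,0.017,0,0,0,-0.5],[-0.029,0,0.017,0,0,0,-0.5],[-0.029,0,0.017,0,0,0,-0.5],[-0.029,0,0.017,0,0,0,-0.5],[-0.029,0,0.017,0,0,0,-0.5],[0,0,0,0,0,0,-0.5]]'
python3 -c "
from h import *
plan([.535,.08,.015],np.pi/6)
c=cam('top','pics/t2.png')"
```

```text
time_s: 5.05
ee_pos: [0.537, 0.1437, 0.1049]
eef_rot: [-3.141, 0.524, 1.565]
force: [0.6, 1.6, 0.4]
grip_width: 0.0705
t 5.05 tcp [0.537  0.1437 0.1049] tip [0.5366 0.0951 0.0207] F [0.6 1.6 0.4] w 0.0705
world d [-0.002  -0.0151 -0.0057] | units in current tool [-0.086 -0.016  0.104] | in target tool [-0.086 -0.016  0.104] | turn [-0.006  0.    -0.01 ] q [ 0.34  0.64  1.58 -0.54  1.17  0.63]
```

```bash
python3 -m pendant '[[-0.02,0,0.03,0,0,0,-0.5],[-0.02,0,0.026,0,0,0,-0.5],[-0.022,0,0.024,0,0,0,-0.5],[-0.022,0,0.02,0,0,0,-0.5],[0,0,0,0,0,0,-0.5]]'
python3 -c "
from h import *
plan([.535,.07,.015],np.pi/6)
c=cam('top','pics/t2.png');im=c['image'][:,:,::-1]
cv2.imwrite('pics/t2z.png',cv2.resize(im[160:280,150:340],None,fx=4,fy=4,interpolation=cv2.INTER_CUBIC))"
```

```text
time_s: 5.52
ee_pos: [0.5369, 0.1289, 0.0993]
eef_rot: [-3.141, 0.524, 1.565]
force: [1.1, 1.5, 0.7]
grip_width: 0.0703
t 5.52 tcp [0.5369 0.1289 0.0993] tip [0.5365 0.0803 0.0152] F [1.1 1.5 0.7] w 0.0703
world d [-0.0019 -0.0103 -0.0002] | units in current tool [-0.074 -0.015  0.044] | in target tool [-0.073 -0.016  0.044] | turn [-0.007  0.    -0.01 ] q [ 0.32  0.64  1.6  -0.55  1.14  0.62]
```

View pics/t2z.png

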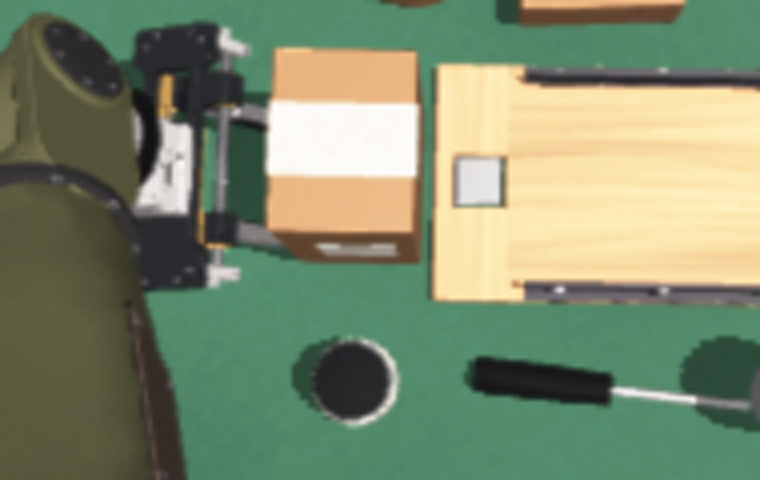

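The carton is now nearly square to the lane, with its front at zoom column 418 and the lane edge at 433. That leaves a gap of roughly 10 mm.

```bash
python3 -m pendant '[[-0.022,0,0.0125,0,0,0,-0.5],[-0.022,0,0.0125,0,0,0,-0.5],[-0.022,0,0.0125,0,0,0,-0.5],[0,0,0,0,0,0,-0.5]]'
python3 -m pendant '[[-0.01,0,0.006,0,0,0,-0.5],[-0.01,0,0.006,0,0,0,-0.5],[0,0,0,0,0,0,-0.5]]'
python3 -c "
from h import *
plan([.535,.07,.015],np.pi/6)
c=cam('top','pics/t2.png');im=c['image'][:,:,::-1]
cv2.imwrite('pics/t3z.png',cv2.resize(im[160:280,150:340],None,fx=4,fy=4,interpolation=cv2.INTER_CUBIC))"
```

```text
time_s: 5.9
ee_pos: [0.5367, 0.1198, 0.0995]
eef_rot: [-3.141, 0.524, 1.565]
force: [0.2, 0.2, 0.2]
grip_width: 0.0708
time_s: 6.15
ee_pos: [0.5367, 0.1181, 0.0995]
eef_rot: [-3.142, 0.522, 1.565]
force: [-2.0, 7.4, 0.4]
grip_width: 0.0705
t 6.15 tcp [0.5367 0.1181 0.0995] tip [0.5364 0.0696 0.0153] F [-2.   7.4  0.4] w 0.0705
world d [-0.0017  0.0005 -0.0004] | units in current tool [ 0.005 -0.014  0.001] | in target tool [ 0.005 -0.014  0.001] | turn [-0.006 -0.003 -0.01 ] q [ 0.3   0.63  1.62 -0.55  1.13  0.61]
```

View pics/t3z.png

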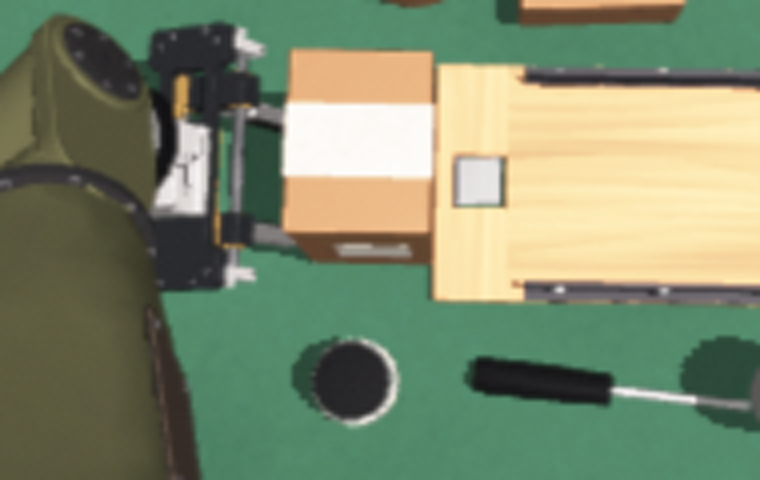

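The force has risen to 7.4 N where the geometry says it should, with the tip at y=0.0696. I'll press a touch more to seat it squarely, then measure.

```bash
python3 -m pendant '[[-0.01,0,0.006,0,0,0,-0.5],[0,0,0,0,0,0,-0.5]]'
python3 -c "
from h import *
plan([.541,.115,.0175],np.pi/6)
c=cam('top');f=lambda X,Y:(150+(X+.5)/4-.5,160+(Y+.5)/4-.5)
T=np.array([ray(c,f(*p),.21)[:2] for p in [(291,49),(433,53),(281,229),(432,234)]]);print(T.round(4).tolist(),T.mean(0))
"
```

```text
time_s: 6.37
ee_pos: [0.5366, 0.1176, 0.0996]
eef_rot: [3.141, 0.521, 1.565]
force: [-3.6, 16.0, 1.5]
grip_width: 0.0702
t 6.37 tcp [0.5366 0.1176 0.0996] tip [0.5364 0.0693 0.0153] F [-3.6 16.   1.5] w 0.0702
world d [0.0044 0.046  0.0021] | units in current tool [ 0.324  0.034 -0.206] | in target tool [ 0.323  0.037 -0.207] | turn [-0.004 -0.005 -0.01 ] q [ 0.3   0.63  1.62 -0.55  1.13  0.61]
[[0.5948, 0.0611], [0.5933, -0.0277], [0.4818, 0.0636], [0.4799, -0.0288]] [0.537453   0.01705116]
```

```bash
python3 -m pendant '[[0.14,0.02,-0.083,0,0,0,-0.5],[0.14,0,-0.083,0,0,0,-0.5],[-0.133,0,-0.23,0,0,0,-0.5],[-0.133,0,-0.23,0,0,0,-0.5],[-0.133,0,-0.23,0,0,0,-0.5],[-0.133,0,-0.23,0,0,0,-0.5],[-0.133,0,-0.23,0,0,0,-0.5],[0,0,0,0,0,0,-0.5]]'
python3 -c "
from h import *
plan([.538,.075,.172],np.pi/6)
"
```

```text
time_s: 7.08
ee_pos: [0.5405, 0.1554, 0.2657]
eef_rot: [3.132, 0.521, 1.56]
force: [0.3, -0.4, 0.9]
grip_width: 0.0704
t 7.08 tcp [0.5405 0.1554 0.2657] tip [0.5409 0.107  0.1814] F [ 0.3 -0.4  0.9] w 0.0704
world d [-0.0025 -0.0318 -0.0095] | units in current tool [-0.19  -0.02   0.201] | in target tool [-0.19  -0.021  0.201] | turn [ 0.008 -0.004 -0.018] q [ 0.36  0.44  1.47 -0.49  1.44  0.48]
```

```bash
python3 -m pendant '[[-0.065,-0.01,0.067,0,0,0,-0.5],[-0.065,-0.01,0.067,0,0,0,-0.5],[-0.06,0,0.067,0,0,0,-0.5],[-0.036,0,0.021,0,0,0,-0.5],[-0.036,0,0.021,0,0,0,-0.5],[-0.036,0,0.021,0,0,0,-0.5],[-0.036,0,0.021,0,0,0,-0.5],[-0.036,0,0.021,0,0,0,-0.5],[-0.036,0,0.021,0,0,0,-0.5],[0,0,0,0,0,0,-0.5]]'
python3 -c "
from h import *
plan([.538,-.002,.172],np.pi/6)
cam('top','pics/t4.png');cam('side','pics/s4.png')
a=cv2.imread('pics/t4.png')[130:280,150:380];b=cv2.imread('pics/s4.png')[100:300,180:340]
cv2.imwrite('pics/c4.png',np.hstack([cv2.resize(a,(460,300)),cv2.resize(b,(240,300))]))
"
```

```text
time_s: 7.92
ee_pos: [0.5367, 0.0926, 0.2498]
eef_rot: [-3.141, 0.524, 1.564]
force: [-0.2, 0.3, -0.5]
grip_width: 0.0707
t 7.92 tcp [0.5367 0.0926 0.2498] tip [0.5363 0.044  0.1656] F [-0.2  0.3 -0.5] w 0.0707
world d [ 0.0013 -0.046   0.0064] | units in current tool [-0.358  0.014  0.146] | in target tool [-0.359  0.011  0.146] | turn [-0.006  0.    -0.011] q [ 0.26  0.41  1.56 -0.52  1.36  0.42]
```

View pics/c4.png

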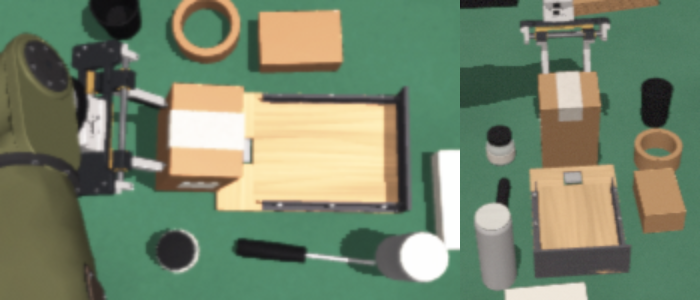

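The carton is leaning squarely over the lane's front edge, so I keep pushing.

```bash
python3 -m pendant '[[-0.036,0,0.019,0,0,0,-0.5],[-0.036,0,0.019,0,0,0,-0.5],[-0.036,0,0.019,0,0,0,-0.5],[-0.036,0,0.019,0,0,0,-0.5],[-0.036,0,0.019,0,0,0,-0.5],[-0.036,0,0.019,0,0,0,-0.5],[-0.036,0,0.019,0,0,0,-0.5],[-0.036,0,0.019,0,0,0,-0.5],[-0.036,0,0.019,0,0,0,-0.5],[0,0,0,0,0,0,-0.5]]'
python3 -c "
from h import *
plan([.538,-.022,.172],np.pi/6)
cam('top','pics/t5.png');cam('side','pics/s5.png')
a=cv2.imread('pics/t5.png')[130:280,150:380];b=cv2.imread('pics/s5.png')[100:300,180:340]
cv2.imwrite('pics/c5.png',np.hstack([cv2.resize(a,(460,300)),cv2.resize(b,(240,300))]))
"
```

```text
time_s: 8.85
ee_pos: [0.5364, 0.0486, 0.2515]
eef_rot: [-3.141, 0.524, 1.564]
force: [-0.1, -0.2, -0.4]
grip_width: 0.0703
t 8.85 tcp [0.5364 0.0486 0.2515] tip [ 0.5361 -0.      0.1673] F [-0.1 -0.2 -0.4] w 0.0703
world d [ 0.0016 -0.022   0.0047] | units in current tool [-0.178  0.015  0.058] | in target tool [-0.178  0.013  0.058] | turn [-0.007  0.    -0.011] q [ 0.18  0.38  1.6  -0.53  1.31  0.36]
```

View pics/c5.png

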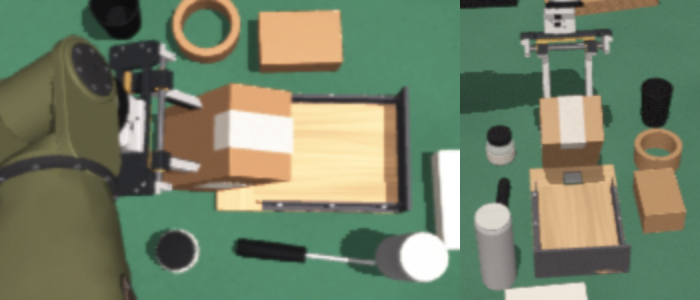

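Now it's close to its balance point and still straight. A few more millimetres should do it.

```bash
python3 -m pendant '[[-0.036,0,0.019,0,0,0,-0.5],[-0.036,0,0.019,0,0,0,-0.5],[-0.036,0,0.019,0,0,0,-0.5],[-0.036,0,0.019,0,0,0,-0.5],[0,0,0,0,0,0,-0.5],[0,0,0,0,0,0,-0.5],[0,0,0,0,0,0,-0.5],[0,0,0,0,0,0,-0.5]]'
python3 -c "
from h import *
plan([.538,-.022,.172],np.pi/6)
cam('top','pics/t6.png');cam('side','pics/s6.png')
a=cv2.imread('pics/t6.png')[130:280,150:380];b=cv2.imread('pics/s6.png')[100:300,180:340]
cv2.imwrite('pics/c6.png',np.hstack([cv2.resize(a,(460,300)),cv2.resize(b,(240,300))]))
"
```

```text
time_s: 9.62
ee_pos: [0.5363, 0.0301, 0.2522]
eef_rot: [-3.142, 0.524, 1.565]
force: [-0.0, -0.9, -0.4]
grip_width: 0.0705
t 9.62 tcp [0.5363 0.0301 0.2522] tip [ 0.536  -0.0185  0.168 ] F [-0.  -0.9 -0.4] w 0.0705
world d [ 0.0017 -0.0035  0.004 ] | units in current tool [-0.042  0.014 -0.014] | in target tool [-0.042  0.014 -0.014] | turn [-0.006 -0.    -0.01 ] q [ 0.15  0.37  1.61 -0.54  1.3   0.34]
```

View pics/c6.png

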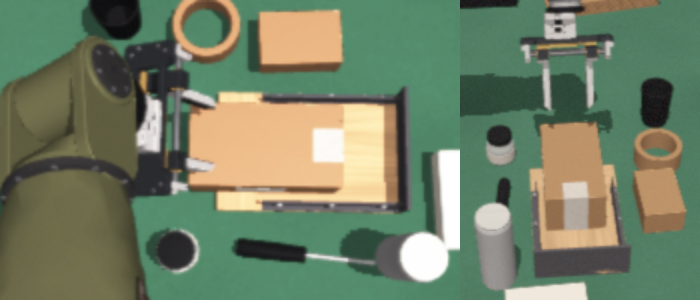

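It tipped over and lies on the deck. I back the tool off and measure where it ended up.

```bash
python3 -m pendant '[[0.2,0,-0.115,0,0,0,-0.5],[0.2,0,-0.115,0,0,0,-0.5],[0.2,0,-0.115,0,0,0,-0.5],[0.2,0,-0.115,0,0,0,-0.5],[0,0,0,0,0,0,-0.5]]'
python3 -c "
from h import *
plan([.538,.07,.058],np.pi/6)
cam('top','pics/t7.png');cam('side','pics/s7.png')
a=cv2.imread('pics/t7.png')[150:270,190:380]
cv2.imwrite('pics/t7z.png',cv2.resize(a,None,fx=4,fy=4,interpolation=cv2.INTER_CUBIC))
"
```

```text
time_s: 10.13
ee_pos: [0.5367, 0.1445, 0.2519]
eef_rot: [3.141, 0.523, 1.568]
force: [-0.3, 0.1, 0.4]
grip_width: 0.0707
t 10.13 tcp [0.5367 0.1445 0.2519] tip [0.5366 0.096  0.1677] F [-0.3  0.1  0.4] w 0.0707
world d [ 0.0013 -0.0259 -0.1097] | units in current tool [0.269 0.011 0.9  ] | in target tool [0.27 0.01 0.9 ] | turn [-0.002 -0.001 -0.005] q [ 0.34  0.44  1.5  -0.5   1.41  0.48]
```

View pics/t7z.png

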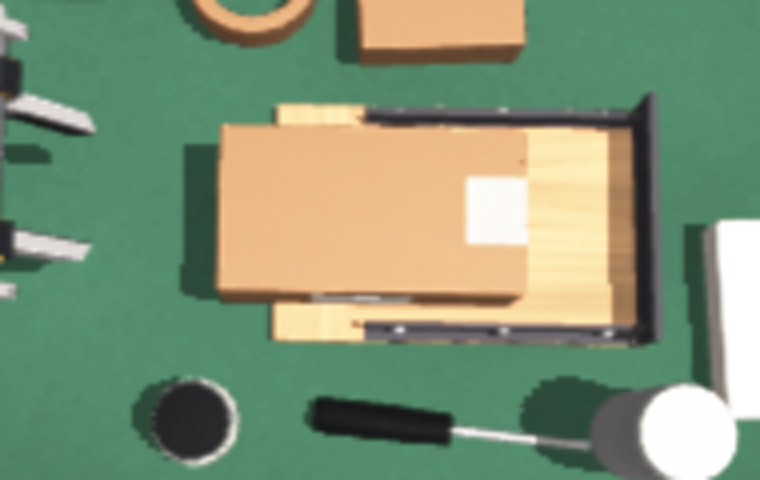

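```bash
python3 -c "
from h import *
c=cam('top');f=lambda X,Y:(190+(X+.5)/4-.5,150+(Y+.5)/4-.5)
T=np.array([ray(c,f(*p),.104)[:2] for p in [(222,125),(526,130),(217,291),(522,298)]]);print(T.round(4).tolist(),T.mean(0))
"
```

```text
[[0.5945, 0.0094], [0.5934, -0.2003], [0.4797, 0.0103], [0.4775, -0.196]] [ 0.53625654 -0.09414756]
```

```bash
python3 -m pendant '[[0.08,0.002,0.18,0,0,0,-0.5],[0.08,0.002,0.18,0,0,0,-0.5],[0.08,0.002,0.18,0,0,0,-0.5],[0.08,0.002,0.18,0,0,0,-0.5],[0.08,0.002,0.1,0,0,0,-0.5],[-0.1,0,0.058,0,0,0,-0.5],[-0.1,0,0.058,0,0,0,-0.5],[0,0,0,0,0,0,-0.5]]'
python3 -c "
from h import *
plan([.538,.012,.058],np.pi/6)
"
```

```text
time_s: 10.95
ee_pos: [0.5383, 0.1027, 0.1439]
eef_rot: [3.14, 0.524, 1.562]
force: [-0.3, -0.7, 1.1]
grip_width: 0.0702
t 10.95 tcp [0.5383 0.1027 0.1439] tip [0.538  0.0541 0.0597] F [-0.3 -0.7  1.1] w 0.0702
world d [-0.0003 -0.0421 -0.0017] | units in current tool [-0.297  0.     0.188] | in target tool [-0.297 -0.003  0.188] | turn [-0.006  0.001 -0.014] q [ 0.27  0.56  1.62 -0.55  1.18  0.55]
```

```bash
python3 -m pendant '[[-0.061,0,0.036,0,0,0,-0.5],[-0.061,0,0.036,0,0,0,-0.5],[-0.061,0,0.036,0,0,0,-0.5],[-0.061,0,0.036,0,0,0,-0.5],[-0.029,0,0.017,0,0,0,-0.5],[-0.029,0,0.017,0,0,0,-0.5],[-0.029,0,0.017,0,0,0,-0.5],[-0.029,0,0.017,0,0,0,-0.5],[-0.029,0,0.017,0,0,0,-0.5],[-0.029,0,0.017,0,0,0,-0.5]]'
python3 -c "
from h import *
plan([.54,-.05,.056],np.pi/6)
a=cam('top')['image'][150:270,150:340,::-1]
cv2.imwrite('pics/t8z.png',cv2.resize(a,None,fx=4,fy=4,interpolation=cv2.INTER_CUBIC))
"
```

```text
time_s: 11.78
ee_pos: [0.5377, 0.047, 0.1424]
eef_rot: [3.141, 0.523, 1.565]
force: [1.0, 3.8, 3.8]
grip_width: 0.0706
t 11.78 tcp [0.5377 0.047  0.1424] tip [ 0.5375 -0.0016  0.0582] F [1.  3.8 3.8] w 0.0706
world d [ 0.0023 -0.0484 -0.0022] | units in current tool [-0.34   0.021  0.218] | in target tool [-0.34   0.019  0.218] | turn [-0.005 -0.    -0.01 ] q [ 0.18  0.53  1.67 -0.58  1.12  0.48]
```

View pics/t8z.png

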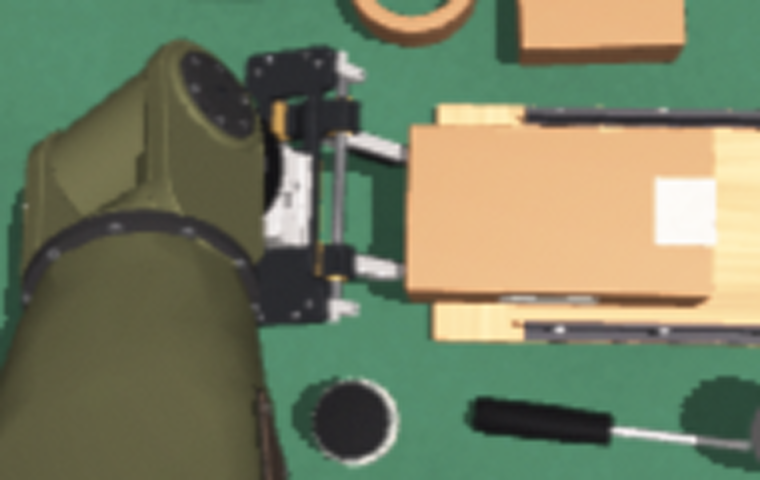

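Both fingers bear on the underside and the carton slides straight, at about 4 N. I'll keep going.

```bash
python3 -m pendant '[[-0.029,0.002,0.018,0,0,0,-0.5],[-0.029,0.002,0.018,0,0,0,-0.5],[-0.029,0.002,0.018,0,0,0,-0.5],[-0.029,0,0.018,0,0,0,-0.5],[-0.029,0,0.018,0,0,0,-0.5],[-0.029,0,0.018,0,0,0,-0.5],[-0.029,0,0.018,0,0,0,-0.5],[-0.029,0,0.018,0,0,0,-0.5],[-0.029,0,0.018,0,0,0,-0.5],[-0.029,0,0.018,0,0,0,-0.5]]'
python3 -m pendant '[[-0.022,0,0.013,0,0,0,-0.5],[-0.022,0,0.013,0,0,0,-0.5],[-0.022,0,0.013,0,0,0,-0.5],[-0.022,0,0.013,0,0,0,-0.5],[0,0,0,0,0,0,-0.5]]'
python3 -c "
from h import *
plan([.54,-.074,.056],np.pi/6)
a=cam('top')['image'][150:270,190:380,::-1]
cv2.imwrite('pics/t9z.png',cv2.resize(a,None,fx=4,fy=4,interpolation=cv2.INTER_CUBIC))
"
```

```text
time_s: 12.67
ee_pos: [0.5381, 0.0058, 0.141]
eef_rot: [-3.142, 0.524, 1.565]
force: [0.4, 6.0, 3.3]
grip_width: 0.0705
time_s: 13.08
ee_pos: [0.538, -0.0066, 0.1408]
eef_rot: [-3.141, 0.524, 1.565]
force: [-0.1, 1.5, 1.3]
grip_width: 0.0706
t 13.08 tcp [ 0.538  -0.0066  0.1408] tip [ 0.5376 -0.0553  0.0566] F [-0.1  1.5  1.3] w 0.0706
world d [ 0.002  -0.0188 -0.0006] | units in current tool [-0.133  0.018  0.082] | in target tool [-0.133  0.017  0.082] | turn [-0.006  0.    -0.01 ] q [ 0.08  0.51  1.7  -0.6   1.07  0.42]
```

View pics/t9z.png

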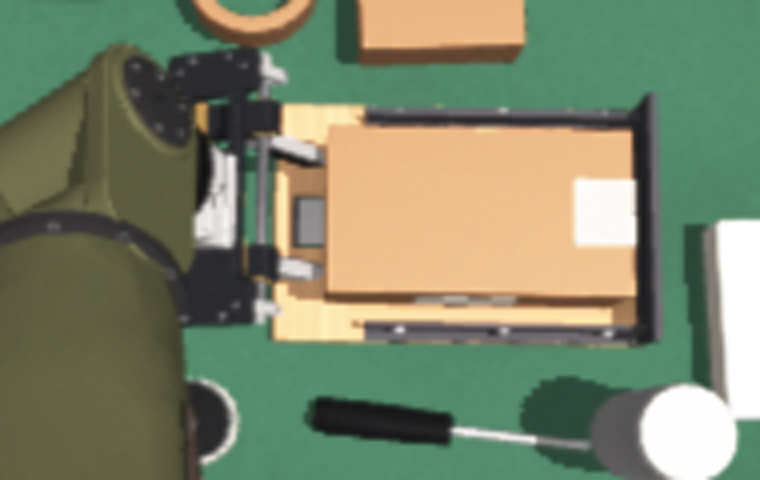

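```bash
python3 -m pendant '[[-0.0145,0,0.0085,0,0,0,-0.5],[-0.0145,0,0.0085,0,0,0,-0.5],[-0.0145,0,0.0085,0,0,0,-0.5],[-0.0145,0,0.0085,0,0,0,-0.5],[-0.0145,0,0.0085,0,0,0,-0.5],[-0.0145,0,0.0085,0,0,0,-0.5],[0,0,0,0,0,0,-0.5]]'
python3 -m pendant '[[-0.0072,0,0.0042,0,0,0,-0.5],[-0.0072,0,0.0042,0,0,0,-0.5],[0,0,0,0,0,0,-0.5]]'
python3 -c "
from h import *
plan([.54,-.074,.056],np.pi/6)"
```

```text
time_s: 13.72
ee_pos: [0.5379, -0.0186, 0.1407]
eef_rot: [-3.141, 0.524, 1.565]
force: [-0.0, 1.8, -0.1]
grip_width: 0.0706
time_s: 13.97
ee_pos: [0.5379, -0.0203, 0.1407]
eef_rot: [-3.141, 0.524, 1.565]
force: [-0.5, 2.4, 1.4]
grip_width: 0.0707
t 13.97 tcp [ 0.5379 -0.0203  0.1407] tip [ 0.5376 -0.0689  0.0565] F [-0.5  2.4  1.4] w 0.0707
world d [ 0.0021 -0.0051 -0.0005] | units in current tool [-0.034  0.018  0.025] | in target tool [-0.034  0.018  0.025] | turn [-0.006  0.    -0.01 ] q [ 0.06  0.51  1.7  -0.61  1.05  0.4 ]
```

```bash
python3 -m pendant '[[-0.0072,0,0.0042,0,0,0,-0.5],[-0.0072,0,0.0042,0,0,0,-0.5],[-0.0072,0,0.0042,0,0,0,-0.5],[0,0,0,0,0,0,-0.5]]'
python3 -m pendant '[[-0.0072,0,0.0042,0,0,0,-0.5],[-0.0072,0,0.0042,0,0,0,-0.5],[0,0,0,0,0,0,-0.5]]'
python3 -c "
from h import *
plan([.54,-.074,.056],np.pi/6)
a=cam('top')['image'][150:270,190:380,::-1]
cv2.imwrite('pics/t10z.png',cv2.resize(a,None,fx=4,fy=4,interpolation=cv2.INTER_CUBIC))
"
```

```text
time_s: 14.3
ee_pos: [0.5379, -0.0234, 0.1407]
eef_rot: [-3.142, 0.524, 1.565]
force: [-0.2, 2.8, 0.1]
grip_width: 0.0705
time_s: 14.55
ee_pos: [0.5379, -0.0253, 0.1407]
eef_rot: [3.142, 0.523, 1.565]
force: [-1.2, 4.5, 1.1]
grip_width: 0.0703
t 14.55 tcp [ 0.5379 -0.0253  0.1407] tip [ 0.5376 -0.0738  0.0565] F [-1.2  4.5  1.1] w 0.0703
world d [ 0.0021 -0.0001 -0.0006] | units in current tool [0.001 0.018 0.005] | in target tool [0.001 0.018 0.005] | turn [-0.006 -0.    -0.01 ] q [ 0.05  0.51  1.7  -0.61  1.05  0.4 ]
```

View pics/t10z.png

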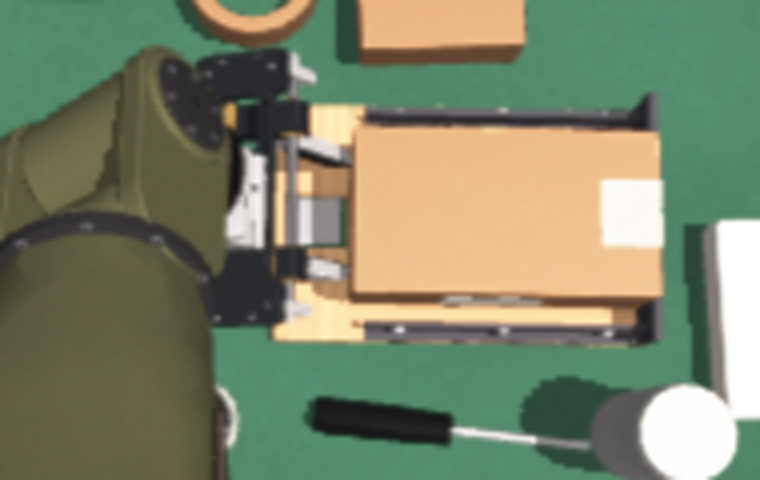

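```bash
python3 -m pendant '[[-0.0072,0,0.0042,0,0,0,-0.5],[0,0,0,0,0,0,-0.5],[0,0,0,0,0,0,-0.5]]'
python3 -c "
from h import *
plan([.54,-.074,.056],np.pi/6)"
```

```text
time_s: 14.85
ee_pos: [0.5379, -0.0257, 0.1407]
eef_rot: [3.141, 0.523, 1.565]
force: [-2.1, 8.9, 1.8]
grip_width: 0.0703
t 14.85 tcp [ 0.5379 -0.0257  0.1407] tip [ 0.5377 -0.0742  0.0565] F [-2.1  8.9  1.8] w 0.0703
world d [ 0.0021  0.0003 -0.0006] | units in current tool [0.005 0.017 0.003] | in target tool [0.005 0.017 0.003] | turn [-0.005 -0.002 -0.01 ] q [ 0.04  0.51  1.7  -0.61  1.05  0.4 ]
```

At 8.9 N the tool no longer advances with the command, so the carton is home against the end plate. Time to back off and check the catch.

```bash
python3 -m pendant '[[0.03,0,-0.0175,0,0,0,-0.5],[0.1,0,-0.058,0,0,0,-0.5],[0.2,0,-0.115,0,0,0,-0.5],[0.2,0,-0.115,0,0,0,-0.5],[0.2,0,-0.115,0,0,0,-0.5],[0.2,0,-0.115,0,0,0,-0.5],[0,0,-0.3,0,0,0,-0.5],[0,0,-0.3,0,0,0,-0.5],[0,0,0,0,0,0,-0.5]]'
python3 -c "
from h import *
plan([.54,-.074,.056],np.pi/6)
c=cam('top','pics/t11.png');s=cam('side','pics/s11.png')
a=c['image'][150:270,190:380,::-1];b=s['image'][150:290,190:340,::-1]
cv2.imwrite('pics/t11z.png',cv2.resize(a,None,fx=4,fy=4,interpolation=cv2.INTER_CUBIC))
cv2.imwrite('pics/s11z.png',cv2.resize(b,None,fx=4,fy=4,interpolation=cv2.INTER_CUBIC))
"
```

```text
time_s: 15.6
ee_pos: [0.5401, 0.1416, 0.2083]
eef_rot: [3.133, 0.522, 1.563]
force: [0.1, -0.2, 0.1]
grip_width: 0.0703
t 15.6 tcp [0.5401 0.1416 0.2083] tip [0.5406 0.0931 0.124 ] F [ 0.1 -0.2  0.1] w 0.0703
world d [-1.00e-04 -1.67e-01 -6.81e-02] | units in current tool [-0.924 -0.     1.185] | in target tool [-9.210e-01 -1.000e-03  1.187e+00] | turn [ 0.009 -0.004 -0.013] q [ 0.34  0.5   1.54 -0.51  1.33  0.52]
```

View pics/t11z.png

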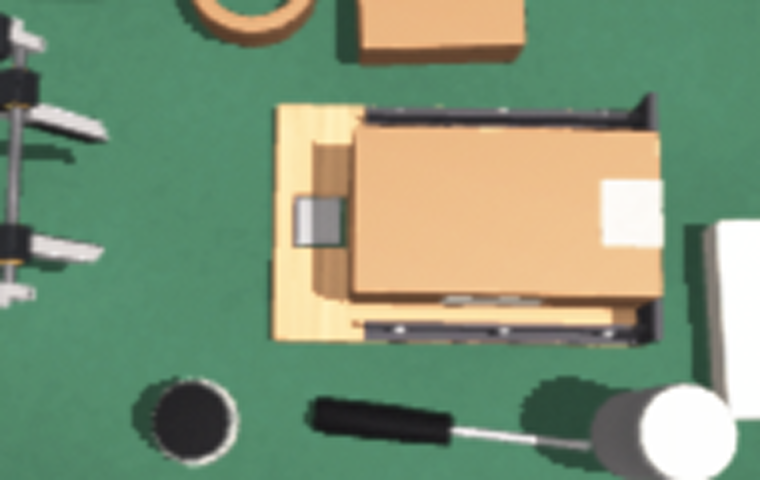

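View pics/s11z.png

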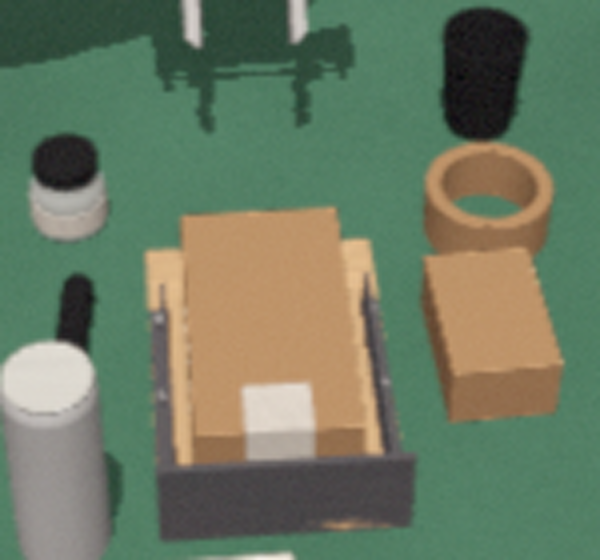

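```bash
python3 -c "
from h import *
c=cam('top');f=lambda X,Y:(190+(X+.5)/4-.5,150+(Y+.5)/4-.5)
T=np.array([ray(c,f(*p),.104)[:2] for p in [(356,126),(659,131),(352,293),(659,300)]]);print(T.round(4).tolist(),T.mean(0))
w=cam('wrist','pics/w11.png')
print(proj(w,[[.541,-.0405,.014],[.541,-.0735,.023],[.541,-.0735,.014],[.541,-.0805,.014]]))
"
```

```text
[[0.5949, -0.0832], [0.5938, -0.2918], [0.4794, -0.0811], [0.4773, -0.2884]] [ 0.53633877 -0.18611579]
[[254.00587139 219.11603362]
 [254.02871016 239.53695916]
 [253.98339552 234.15166101]
 [253.97897078 237.11167415]]
```

View pics/w11.png

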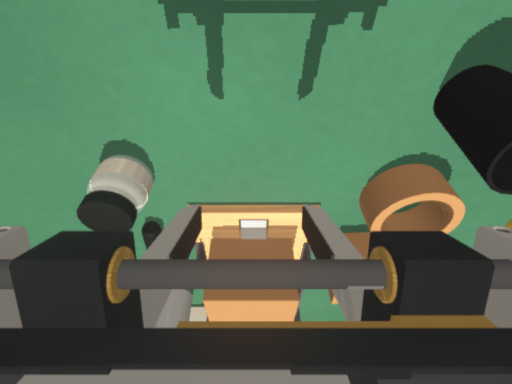

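The wrist view shows the paddle at (254,220–240). I'll enlarge it to find the row of its free end. It should be about 239.5 if the catch is up and 234 if it's flush.

```bash
python3 -c "
from h import *
i=cv2.imread('pics/w11.png')[200:262,190:320]
cv2.imwrite('pics/w11z.png',cv2.resize(i,None,fx=6,fy=6,interpolation=cv2.INTER_CUBIC))
j=cv2.imread('pics/w11.png'); print([(r,j[r,254].tolist(),j[r,275].tolist()) for r in range(214,262)])
"
```

```text
[(214, [163, 234, 254], [164, 236, 254]), (215, [163, 235, 254], [164, 237, 254]), (216, [163, 235, 254], [165, 237, 254]), (217, [162, 234, 254], [164, 237, 254]), (218, [151, 218, 249], [163, 235, 254]), (219, [135, 166, 200], [161, 234, 254]), (220, [193, 206, 219], [157, 230, 254]), (221, [232, 241, 245], [155, 228, 253]), (222, [240, 246, 249], [153, 227, 253]), (223, [240, 247, 250], [155, 227, 253]), (224, [239, 246, 249], [155, 227, 253]), (225, [238, 245, 249], [118, 177, 228]), (226, [237, 244, 248], [94, 139, 185]), (227, [187, 202, 211], [90, 133, 177]), (228, [145, 157, 166], [91, 137, 181]), (229, [139, 151, 160], [95, 141, 187]), (230, [142, 154, 163], [98, 146, 192]), (231, [144, 156, 165], [97, 144, 190]), (232, [143, 155, 164], [95, 141, 186]), (233, [145, 156, 165], [93, 138, 183]), (234, [144, 154, 164], [92, 137, 182]), (235, [142, 154, 163], [92, 138, 183]), (236, [143, 155, 163], [93, 137, 182]), (237, [144, 156, 165], [88, 130, 172]), (238, [129, 145, 161], [76, 113, 153]), (239, [93, 120, 151], [70, 106, 145]), (240, [73, 107, 147], [70, 105, 146]), (241, [70, 105, 146], [71, 106, 146]), (242, [70, 106, 147], [70, 105, 145]), (243, [70, 105, 146], [70, 105, 146]), (244, [70, 105, 146], [68, 104, 145]), (245, [70, 105, 145], [70, 105, 146]), (246, [69, 104, 145], [71, 107, 147]), (247, [70, 105, 146], [69, 104, 145]), (248, [69, 104, 145], [70, 105, 145]), (249, [69, 105, 145], [68, 104, 145]), (250, [70, 105, 145], [70, 105, 146]), (251, [69, 104, 144], [68, 104, 144]), (252, [70, 105, 145], [69, 103, 144]), (253, [69, 105, 145], [70, 104, 145]), (254, [69, 103, 144], [70, 104, 144]), (255, [69, 104, 144], [69, 103, 144]), (256, [70, 104, 144], [68, 104, 144]), (257, [68, 103, 144], [68, 103, 143]), (258, [68, 100, 140], [68, 101, 140]), (259, [63, 80, 104], [62, 80, 103]), (260, [61, 69, 80], [62, 69, 81]), (261, [64, 70, 81], [65, 70, 80])]
```

View pics/w11z.png

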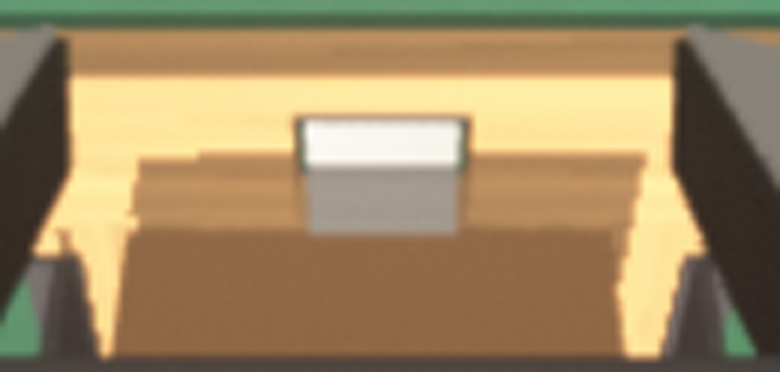

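The paddle's free end is at row 239, past the deck/carton line at 237.5, so the catch is up. A flush paddle would end at 234. I'll confirm the bystanders haven't moved and then hand in.

```bash
python3 -c "
from h import *
a=cv2.imread('pics/top0.png').astype(int);b=cv2.imread('pics/t11.png').astype(int);d=np.abs(a-b).max(2)
for n,(u,v,w,h) in dict(small=(275,132,50,36),cup=(192,118,32,34),tape=(233,124,40,38),jar=(226,243,26,24),sd=(266,246,72,20),can=(334,244,42,30),white=(364,202,42,54)).items(): print(n,(d[v:v+h,u:u+w]>40).sum())
a=cv2.imread('pics/side0.png').astype(int);b=cv2.imread('pics/s11.png').astype(int);d=np.abs(a-b).max(2)
print('side can',(d[235:295,188:220]>40).sum(),'jar',(d[183:210,196:218]>40).sum(),'sd',(d[218:240,202:216]>40).sum())
from station import hand_in
o=ctrl.get_obs();print(o['force'],np.abs(o['joint_vel']).max()); hand_in()"
```

```text
small 0
cup 0
tape 0
jar 0
sd 0
can 0
white 0
side can 0 jar 0 sd 0
[-0.02078981 -0.15409071 -0.51027451] 0.009949834391319926
the job is handed in; nothing more can be done
```

The job is done and handed in after about 16 s of robot time. I slid the carton upright and square against the lane edge, tipped it onto the deck, and pushed it slowly up to the end plate until the catch rose behind it.

- **Forces:** the highest reading at the end of any move was 16 N, when seating the base against the lane. Contact with the end plate read 8.9 N, in 1 mm steps.
- **Carton position:** in the top view its trailing end is at lane x of about 55–57 mm, against 54 mm when fully home. The difference is about the 2 mm calibration error. It sits square, about 5 mm off the lane's centre line.
- **Catch:** the wrist view shows the paddle's free end at pixel row 239. I predicted about 239.5 for up and 234 for flush. That is only a few pixels' difference, so it is good evidence but not a direct measurement.
- **Other things on the bench:** none of the seven showed any change between the first and last top views. The side view agreed for the can, jar and screwdriver, the three I compared there.
- **Robot:** it was clear of everything at hand-in, with about 0.5 N on the wrist.

No check failed.

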